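# Key the dust box panel fastener and hold the panel shut

### The job

Pluck the bar-headed key from the pocket tray, put its blade fully into the slot of the quarter-turn fastener in the middle of the dust box's access panel, and turn the fastener clockwise with it until its slot lines up with the two index marks on the panel. Then, with the key still in the slot, push the sprung panel all the way down against its frame and finish while holding it there, still gripping the key: do not let go. Leave the other two keys, the tape measure and the wood offcut alone.

Things in the scene. Friction and masses are not known exactly. Their poses are not given: they have to be found in the camera images.
- key: The steel key to use, 70 g, upright in a tray pocket. Origin: centre of the blade's lower end, z up. Blade 26 (x) x 7 (y) mm up to z = 10 mm, tapering in steps over its lowest 6 mm to 21 x 4; round flange 34 mm wide, z 10 to 14, resting on the tray top; head an upright bar 32 (x) x 12 (y) mm, z 14 to 48, its long side along the row of pockets. Same after a half turn.
- round_key: A key that is not needed: same flange and height, round head 24 mm in diameter, round shank. Origin at the shank's lower end. In another pocket.
- square_key: A key that is not needed: same flange and height, square head 20 x 20 mm, square shank. Origin at the shank's lower end. In another pocket.
- tray: Fixed wooden pocket tray 75 (x) x 200 (y) x 26 mm (z), origin at the centre of its underside. Three pockets in a row along its y, 65 mm apart, the middle one at the tray's centre, each about 10 x 29 mm and 14 mm deep; which key is in which pocket varies.
- housing: Fixed grey dust box 200 (x) x 180 (y) mm, its frame (top) 85 mm above the bench, origin at the centre of its underside; a hose stub on the +x side. Four thin guide pins 6 mm in diameter at (+-76, +-66) mm end 23 mm above the frame.
- panel_mid (a point): Centre of the top face of the access panel, an aluminium plate 170 (x) x 150 (y) x 6 mm above the frame, which stays level; same axes as the box. Two dark index marks on it lie on its y line, on both sides of the fastener, 27 to 53 mm from the centre. At rest this point is 101 mm above the bench.
- panel (a joint): Travel of the panel down, in m: 0 = up on its springs (10 mm gap), 0.010 = flush against the frame. Springs push it up with 3 N at 0 and 8 N at 0.010; it rises again when let go. A cross bar under the fastener stops it at about 0.002 unless the slot is aligned with the marks (within about 0.17 rad).
- slot (a point): On the fastener, centre of the slot's mouth at the top of the round steel head (40 mm in diameter, 14 mm above the panel's top face, so 115 mm above the bench when the panel is up). The slot runs along this point's x, is 31 long x 10 mm wide and 11 mm deep; it is the same after a half turn. z is up.
- fastener (a joint): Fastener angle in rad, growing clockwise seen from above. 0 = slot along the panel's x, 1.571 = slot along the panel's y, in line with the two index marks (aligned). Starts at 0.2 to 0.6 and stays where it is left (friction 0.05 N m). It turns from -0.2 to 2.6: there is no stop at the aligned angle.
- tape: Black tape measure 60 x 35 x 55 mm standing beyond the work, origin at the centre of its underside. To be left alone.
- offcut: Wood offcut 60 x 130 x 22 mm lying beyond the work, origin at the centre of its underside. To be left alone.

How it is judged:
On the way, in this order (a step that is already met when the one before it is completed fails the run):
1. the key's blade is in the fastener's slot (z of key in the frame of slot below -0.007 m and horizontal distance between key and slot below 0.005 m and angle between key's own z axis and vertical below 0.15 rad), for 0.1 s.
2. the fastener is turned until its slot is aligned with the marks, the key in it (value of joint fastener between 1.37 and 1.77 rad and z of key in the frame of slot below -0.006 m), for 0.1 s.
At the end, for the whole second after the job is handed in: Panel within 1.5 mm of its frame, slot within 0.2 rad of the marks, key upright (0.15 rad), its blade 7 mm or more deep in the slot and within 5 mm of its centre, fingers holding the key and the key pressing the fastener with over 3 N; other keys, tape and offcut moved under 30 mm (all of step 1 and value of joint panel above 0.0085 m and value of joint fastener between 1.37 and 1.77 rad and contact force between the fingers and key above 3 N and contact force between key and housing above 3 N and distance of each of round_key, square_key, tape, offcut from where it was at the start of the episode below 0.03 m); the arm keeps its last pose, push and grip.
It fails at once if a bystander (another key, tape measure or offcut) is displaced (distance of any of round_key, square_key, tape, offcut from where it was at the start of the episode above 0.03 m).
It also fails if it takes over 45 s, if anything falls off the work surface, if the arm or the gripper's body presses on something with over 40 N, if the wrist force passes 120 N, or if a joint passes its speed limit or range.

### The arm

A 6-joint arm with a two-finger parallel gripper is mounted at the origin on the work surface. World frame = base frame: x ahead of the robot, y to its left, z up, the work surface at z = 0. Lengths are in m, angles in rad, forces in N, time in s.
With the tool pointing down it reaches from about 0.275 to 0.825 m from the base axis. Payload 4.9 kg.
Tool frame: the origin (TCP) lies on the centre line of the jaws, within the pads' length; the fingertips stand 11 mm ahead of it and the grasp point (between the pads) lies 8 mm behind it; z points along the fingers, y is the line along which they close (so a half turn about z gives the same grasp; the last joint's range is limited). The gripper opens to 85 mm and grips with 20 to 120 N. Pads are 22 mm wide; open, the fingers measure 114 mm over their backs; the gripper's body (76 mm by 85 mm) begins 54 mm behind the grasp point. The pads swing forward as they close: fully open they stand 13 mm farther back than shut.
Start: joints at [-1.237, 0.326, -0.193, 1.052, 0, 1.437], TCP at [0.248, -0.491, 0.242] pointing down, gripper open.
Joint ranges: [-2.65, 2.65], [-0.97, 1.79], [-1.3, 1.35], [-1.93, 2.1], [-1.47, 1.37], [-3.14, 3.14]. Speed limits (rad/s): [2.57, 2.57, 3.14, 3.14, 3.14, 3.14].

### API

Orientations are given as a unit quaternion [w, x, y, z].
In Python, from cell import * gives the robot as it stands. Calls block until the motion is done:
- move_pose(position, orientation): joint-space move of the TCP to a pose.
- move_linear(position, speed=0.15, rotation=None, until_force=None): straight line of the TCP; rotation=None keeps the orientation; speed is the mean speed in m/s. With until_force (N) it stops when the force on the tool has changed by that much, and returns True; else False.
- goto_joints(angles): joint-space move.
- set_gripper(opening, grasp_force=None): opening from 0.0 (shut) to 1.0 (fully open); grasp_force is the grip in N (None keeps the last); returns when the fingers have stopped.
- wait(seconds).
- solve_ik(position, orientation): joint angles nearest the present ones, or None.
- camera(name): name is "side" or "top" or "wrist"; returns (picture, depth): 420x560x3 uint8, red, green, blue; 420x560 float32, m along the optical axis (not along the pixel's ray), 0 where there is no reading.
- calibration(name): a dict with "mtx" (3x3 intrinsics, pixels), "extrinsics" (4x4, takes a point from world to camera coordinates); the wrist camera has in their place "hand_eye" (4x4, takes a point from camera to tool coordinates, whose origin is the TCP and whose axes are the flange's). Camera axes: x right, y down, z forward; pixel columns grow to the right and rows downward; lengths in m; the calibration is good to about 2 mm. A picture is of the moment at which its call begins: read the wrist's pose just before it. calibration takes no time and is no camera call.
A pose or a line that the arm cannot do raises PlanningError and nothing moves.
- close_job(): hands the job in; it is judged then, once.
Trained networks look in the newest picture that a camera, given by its name, has taken for a name from the list of things; names that differ only in an ending like _2 or _b are one class to them, and where a whole thing is asked for, a point or a joint stands for the part that bears it (a point fixed in the world has none). Each returns a list of dicts, best first, with "p" (0 to 1); they miss things now and then, are a little off and sometimes report something else, mostly with a low value. They report only what shows in the picture. A call takes as long as a camera call.
- boxes_of(camera, thing): "location" ([x, y, z] in m, in world coordinates, good to about 4 mm: the middle of the surface that is visible of it).
- mark_of(camera, thing): "location" ([x, y, z] in m, in world coordinates, good to about 4 mm: a listed point, or the origin of a listed thing).
Readings, each from a call of its own:
- get_clock(): time.
- get_joint_positions(): joint angles.
- get_joint_vel(): joint speeds.
- get_joint_efforts(): joint torques, N m.
- get_position(): TCP position.
- get_tool_rot(): TCP orientation.
- get_ft_force(): force on the tool from outside, world axes, zero at the start.
- get_moment(): the same for the moment, N m.
- get_gripper_width(): opening from 0.0 (shut) to 1.0 (fully open).
- get_finger_force(): force on a finger pad.
Only numpy, scipy, OpenCV 4.12 (cv2) and the standard library are available. Lean on these libraries where they do the work, as an engineer would, in place of code of your own. Each camera call takes 0.05 s, during which the arm holds its last target. There are 200 camera calls.

## Working session

There is one attempt and no reset: what is moved stays moved. The work goes in short steps, each a Python script; the robot and the scene stay as the last script left them, time stands still between calls to the robot, and variables do not carry over. Pictures are saved under pics/ and viewed, at most 10 in all, crops included, and the job is handed in when it is done.

```bash
mkdir -p pics; ls; python3 - <<'E'
from cell import *
import cv2,numpy as np
for c in ("top","side"):
    p,d=camera(c); cv2.imwrite(f"pics/{c}0.png",p[:,:,::-1]); np.save(f"{c}_d.npy",d)
    k=calibration(c); print(c,k["mtx"].tolist(),np.round(k["extrinsics"],4).tolist())
    for t in ("key","round_key","square_key","tray","housing","panel_mid","slot","tape","offcut"):
        for f in (boxes_of,mark_of):
            r=f(c,t); print(t,f.__name__,[(np.round(x["location"],3).tolist(),round(x["p"],2)) for x in r[:2]])
print(get_clock(),get_tool_rot())
E
```

```text
cell.py
pics
top [[420.06155830178614, 0.0, 275.5592361713652], [0.0, 420.06155830178614, 208.729278309229], [0.0, 0.0, 1.0]] [[0.0023, -1.0, -0.0067, -0.0373], [-0.9662, -0.0005, -0.2577, 0.6664], [0.2577, 0.0071, -0.9662, 0.6905], [0.0, 0.0, 0.0, 1.0]]
key call [([0.561, -0.282, 0.044], 0.75)]
key call [([0.564, -0.283, 0.017], 0.74), ([0.54, -0.16, 0.015], 0.17)]
round_key call []
round_key call [([0.549, -0.221, 0.003], 0.63), ([0.539, -0.16, 0.013], 0.6)]
square_key call [([0.548, -0.216, 0.052], 0.67)]
square_key call [([0.552, -0.221, 0.017], 0.7)]
tray call []
tray call [([0.55, -0.223, 0.0], 0.75), ([0.539, -0.16, 0.017], 0.48)]
housing call [([0.511, 0.147, 0.099], 0.9)]
housing call [([0.513, 0.149, -0.002], 0.6)]
panel_mid call [([0.508, 0.15, 0.102], 0.76), ([0.51, 0.149, 0.112], 0.74)]
panel_mid call [([0.513, 0.15, 0.104], 0.85)]
slot call [([0.515, 0.147, 0.112], 0.84)]
slot call [([0.512, 0.149, 0.117], 0.79)]
tape call [([0.747, 0.118, 0.054], 0.81)]
tape call [([0.757, 0.118, 0.002], 0.59), ([0.511, 0.153, 0.1], 0.18)]
offcut call [([0.767, -0.208, 0.024], 0.79), (
[... 538 characters left out ...]
64), ([0.548, -0.229, 0.05], 0.63)]
square_key call [([0.548, -0.223, 0.014], 0.76)]
tray call [([0.546, -0.246, 0.03], 0.91)]
tray call [([0.549, -0.222, 0.0], 0.78)]
housing call [([0.51, 0.096, 0.087], 0.78)]
housing call [([0.513, 0.152, 0.0], 0.83)]
panel_mid call [([0.51, 0.141, 0.1], 0.56)]
panel_mid call [([0.516, 0.151, 0.096], 0.82)]
slot call [([0.517, 0.144, 0.111], 0.66), ([0.77, -0.219, 0.027], 0.37)]
slot call [([0.514, 0.152, 0.113], 0.54)]
tape call [([0.747, 0.107, 0.04], 0.96)]
tape call [([0.755, 0.118, 0.0], 0.97)]
offcut call [([0.766, -0.223, 0.025], 0.87)]
offcut call [([0.775, -0.209, 0.002], 0.9)]
1.9 [-1.91834322e-05  9.72768628e-01  2.31778332e-01 -9.05609999e-06]
```

```bash
cat > h.py <<'E'
from cell import *
import cv2,numpy as np
from scipy.spatial.transform import Rotation as R
def q(yaw): # tool down, tool y axis at world yaw (mod pi)
    x=np.array([np.sin(yaw),-np.cos(yaw),0]); y=np.array([np.cos(yaw),np.sin(yaw),0]); z=np.array([0,0,-1.])
    if np.linalg.det(np.c_[x,y,z])<0: x=-x
    o=R.from_matrix(np.c_[x,y,z]).as_quat(); return [o[3],o[0],o[1],o[2]]
def toolT():
    o=get_tool_rot(); T=np.eye(4); T[:3,:3]=R.from_quat([o[1],o[2],o[3],o[0]]).as_matrix(); T[:3,3]=get_position(); return T
def wrist(name):
    T=toolT(); p,d=camera("wrist"); k=calibration("wrist"); W=T@np.array(k["hand_eye"]); K=np.array(k["mtx"])
    cv2.imwrite(f"pics/{name}.png",p[:,:,::-1])
    v,u=np.indices(d.shape); c=np.stack([(u-K[0,2])/K[0,0]*d,(v-K[1,2])/K[1,1]*d,d],-1)
    X=c@W[:3,:3].T+W[:3,3]; X[d==0]=np.nan
    np.savez(name+".npz",X=X,p=p,W=W,K=K); return p,X
def fit(X,lo,hi,cx,cy,r):
    m=(X[...,2]>lo)&(X[...,2]<hi)&(np.hypot(X[...,0]-cx,X[...,1]-cy)<r)
    P=X[m][:,:2].astype(np.float32)*1000; (c,s,a)=cv2.minAreaRect(P); return len(P),np.array(c)/1000,s,a,np.median(X[m][:,2])
E
python3 - <<'E'
from h import *
print(np.round(calibration("wrist")["hand_eye"],3).tolist())
yaw=0.197
for y in (yaw,yaw+np.pi):
    o=q(y); print(solve_ik([.56,-.28,.2],o),solve_ik([.513,.15,.25],o))
for yg in (-0.4,-1.57): 
    for y in (yg+np.pi/2,yg-np.pi/2): print(solve_ik([.513,.15,.15],q(y)))
E
```

```text
[[0.001, -0.966, -0.26, 0.065], [1.0, 0.001, -0.0, 0.0], [0.0, -0.26, 0.966, -0.131], [0.0, 0.0, 0.0, 1.0]]
[-0.58147333  0.49515649 -0.04383422  1.03180562  0.          0.79232299] [ 0.1463248   0.29239667 -0.22002025  1.05837941  0.          1.52012113]
[-0.58147333  0.49515649 -0.04383422  1.03180562  0.         -2.34926966] [ 0.1463248   0.29239667 -0.22002025  1.05837941  0.         -1.62147153]
[ 0.1463248   0.37891784 -0.36934152  0.82253696  0.          0.5463248 ]
[ 0.1463248   0.37891784 -0.36934152  0.82253696  0.         -2.59526785]
[ 0.1463248   0.37891784 -0.36934152  0.82253696  0.          1.7163248 ]
[ 0.1463248   0.37891784 -0.36934152  0.82253696  0.         -1.42526785]
```

View pics/top0.png

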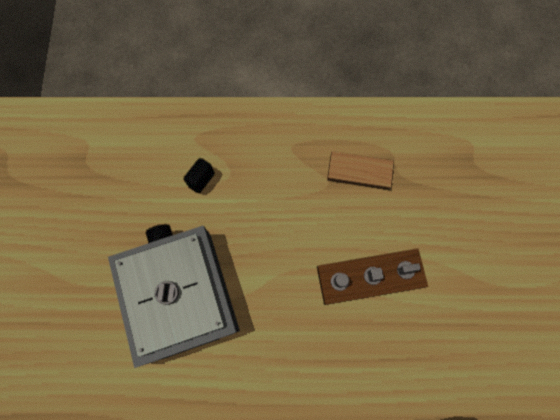

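```bash
python3 - <<'E'
from h import *
move_pose([.513,.15,.23],q(0.9)); wait(.2)
p,X=wrist("wbox")
for t in ("slot","panel_mid"): print(t,[(np.round(x["location"],4).tolist(),round(x["p"],2)) for x in mark_of("wrist",t)[:2]])
print(fit(X,.108,.122,.513,.15,.035), fit(X,.097,.106,.513,.15,.13))
move_pose([.562,-.283,.18],q(0.197)); wait(.2)
p,X=wrist("wkey")
print([(np.round(x["location"],4).tolist(),round(x["p"],2)) for x in mark_of("wrist","key")[:2]])
print(fit(X,.045,.07,.562,-.283,.03))
print(get_clock())
cv2.imwrite("pics/both.png",np.hstack([cv2.resize(cv2.imread("pics/wbox.png"),(400,300)),cv2.resize(cv2.imread("pics/wkey.png"),(400,300))]))
E
```

```text
slot [([0.5131, 0.1525, 0.1138], 0.57)]
panel_mid [([0.5133, 0.1526, 0.1007], 0.8)]
(1313, array([0.51103793, 0.14939532]), (38.334266662597656, 38.825286865234375), 51.647151947021484, np.float64(0.11417485282813725)) (31105, array([0.51162653, 0.14915517]), (170.3339080810547, 150.26051330566406), 19.09598159790039, np.float64(0.10036884067733592))
[([0.5641, -0.2871, 0.0158], 0.94)]
(569, array([ 0.56100525, -0.28613858]), (11.810489654541016, 32.049285888671875), 11.248064994812012, np.float64(0.06320818837303516))
6.6167
```

View pics/both.png

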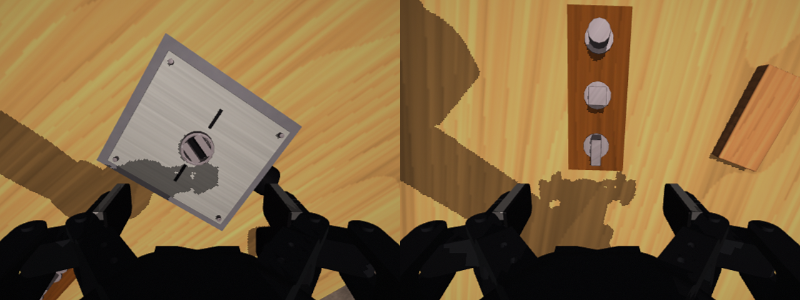

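```bash
python3 - <<'E'
from h import *
X=np.load("wbox.npz")["X"]
print(fit(X,.1035,.110,.511,.1494,.0155)); 
p=np.load("wbox.npz")["p"]; g=cv2.cvtColor(p,cv2.COLOR_RGB2GRAY)
r=np.hypot(X[...,0]-.511,X[...,1]-.1494); m=(r<.017)&(g<60)
P=X[m][:,:2].astype(np.float32)*1000; c,s,a=cv2.minAreaRect(P); print(len(P),c,s,a)
ev,V=np.linalg.eigh(np.cov(P.T)); print(np.arctan2(V[1,1],V[0,1]),np.sqrt(ev))
v,u=np.where(r<.03); cv2.imwrite("pics/slot.png",cv2.resize(p[v.min():v.max(),u.min():u.max(),::-1],(400,400),interpolation=0))
# approach and grasp
k=np.array([.561,-.286])
move_linear([*k,.016+.028],.12)
wait(.2); set_gripper(0.0,60); wait(.2)
print(get_gripper_width(),get_finger_force(),get_position(),get_ft_force())
move_linear([*k,.11],.1); wait(.2)
print(get_gripper_width(),get_finger_force(),get_ft_force(),get_clock())
p,X=wrist("wheld")
E
```

```text
(302, array([0.51192615, 0.15389986]), (20.512340545654297, 28.693696975708008), 87.77250671386719, np.float64(0.10426202986464103))
8177 (511.3842468261719, 148.20294189453125) (31.654315948486328, 29.593637466430664) 37.826900482177734
0.8696948941592745 [3.38201518 7.21208449]
0.12901761513188498 58.68484139442444 [ 0.56111349 -0.28610059  0.04412648] [-0.33222852 -0.70571369  1.60186896]
0.13308003659864157 58.43783140182495 [ 0.19064473  0.25412487 -1.29502919] 9.975
```

View pics/slot.png

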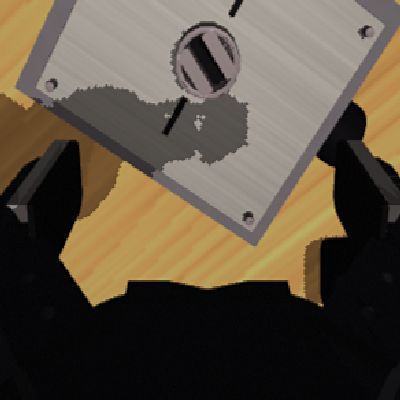

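View pics/wheld.png

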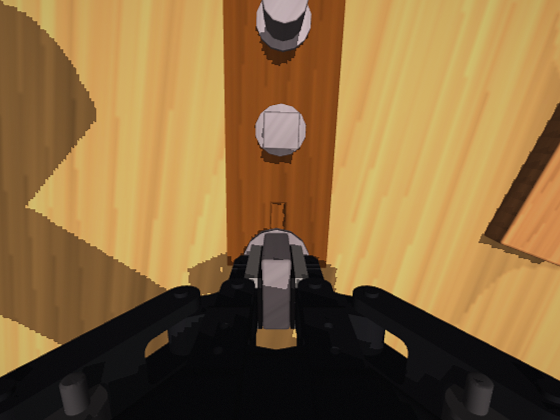

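```bash
python3 - <<'E'
from h import *
z=np.load("wbox.npz"); p,W,K=z["p"],z["W"],z["K"]; g=cv2.cvtColor(p,cv2.COLOR_RGB2GRAY)
v,u=np.indices(g.shape); ray=np.stack([(u-K[0,2])/K[0,0],(v-K[1,2])/K[1,1],np.ones(g.shape)],-1)@W[:3,:3].T
s=(.115-W[2,3])/ray[...,2]; Y=W[:3,3]+ray*s[...,None]
r=np.hypot(Y[...,0]-.511,Y[...,1]-.1494)
for th in (50,70,90):
    m=((r<.0175)&(g<th)).astype(np.uint8)
    n,l,st,c=cv2.connectedComponentsWithStats(m); i=1+np.argmax(st[1:,4])
    P=Y[l==i][:,:2].astype(np.float32)*1000; ev,V=np.linalg.eigh(np.cov(P.T))
    print(th,len(P),cv2.minAreaRect(P),P.mean(0),np.arctan(V[1,1]/V[0,1]))
# held key: head top plane
z=np.load("wheld.npz"); X=z["X"]; T=toolT(); L=(X-T[:3,3])@T[:3,:3]
m=(abs(L[...,1])<.005)&(abs(L[...,0])<.04)&(L[...,2]<-.012)&(L[...,2]>-.03)
print(m.sum(),np.percentile(L[m][:,0],[1,5,50,95,99]),np.percentile(L[m][:,2],[5,50,95]))
m=(abs(L[...,1])<.003)&(abs(L[...,0])<.04)&(L[...,2]>-.012)&(L[...,2]<.04)
print(m.sum(),np.percentile(L[m][:,0],[1,50,99]))
E
```

```text
50 391 ((511.6667175292969, 149.47006225585938), (10.049873352050781, 31.347827911376953), 84.13931274414062) [511.3536  149.72583] -0.07994470459848606
70 438 ((511.57318115234375, 150.1630096435547), (13.029353141784668, 31.549551010131836), 88.21504974365234) [511.15866 149.69276] -0.07848244450177701
90 463 ((511.729248046875, 150.48402404785156), (13.680782318115234, 31.84137725830078), 88.21504974365234) [511.3816  149.67218] -0.06790513780613658
1919 [-0.01536815 -0.01385042  0.00238929  0.01548349  0.01584172] [-0.02018497 -0.01905843 -0.01557599]
315 [0.01501264 0.01556512 0.0165024 ]
```

```bash
python3 - <<'E'
from h import *
c=[.5115,.1496]; y=-.08+np.pi/2
move_linear([.561,-.286,.2],.2)
move_pose([*c,.2],q(y)); move_linear([*c,.152],.1); wait(.2)
print(get_ft_force(),get_gripper_width())
hit=move_linear([*c,.128],.02,until_force=8)
print(hit,get_position(),get_ft_force(),get_moment(),get_gripper_width(),get_clock())
p,X=wrist("wins")
camera("side"); print([(np.round(x["location"],4).tolist(),round(x["p"],2)) for x in mark_of("side","key")[:1]+mark_of("side","slot")[:1]])
E
```

```text
[ 0.39775335 -0.22934278 -0.59504886] 0.12911377057461046
True [0.51138752 0.1495753  0.13104053] [-0.18242808 -0.30326761  5.46140119] [-0.00794465  0.20087068  0.002818  ] 0.13194907752131396 14.0417
[([0.5125, 0.1528, 0.1003], 0.64), ([0.5183, 0.1515, 0.1106], 0.72)]
```

View pics/wins.png

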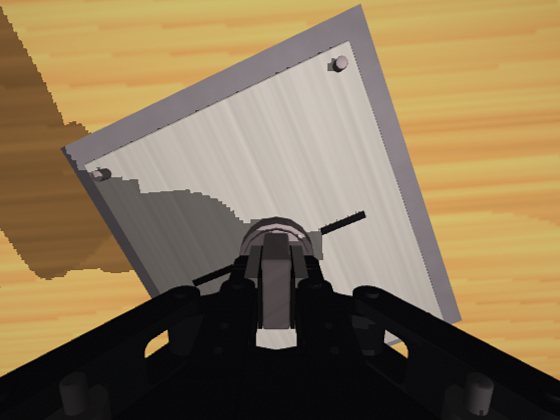

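```bash
python3 - <<'E'
from h import *
c=[.5115,.1496]
move_linear([*c,.1325],.02); wait(.1)
for y in np.linspace(1.491,0.23,8)[1:]:
    j=solve_ik([*c,.1325],q(y)); goto_joints(j)
wait(.2)
print(get_position(),get_ft_force(),get_moment(),get_gripper_width(),get_finger_force(),get_clock())
p,X=wrist("wrot")
E
```

```text
[0.51207622 0.14992229 0.13273764] [2.91333551 4.01187031 1.54893887] [ 0.9334995  -0.62773311  0.06046477] 0.12638161801576253 58.813151121139526 16.8583
```

View pics/wrot.png

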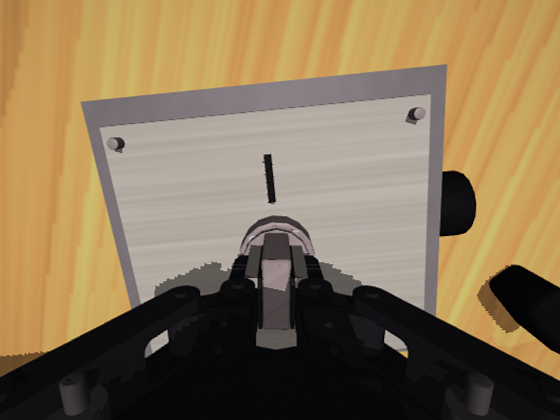

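```bash
python3 - <<'E'
from h import *
c=[.5115,.1496]
hit=move_linear([*c,.118],.02,until_force=18); wait(.3)
print(hit,get_position(),get_ft_force(),get_moment(),get_gripper_width(),get_finger_force(),get_clock())
p,X=wrist("wpush")
print(fit(X,.085,.106,.5116,.1492,.11))
m=(np.hypot(X[...,0]-.5116,X[...,1]-.1492)<.07)&(X[...,2]<.104)&(X[...,2]>.08); print(np.median(X[m][:,2]))
E
```

```text
True [0.51227733 0.15004789 0.12302486] [-1.28984094  0.60525245  6.90166495] [ 0.00857068  0.31611925 -0.00964361] 0.13336659451633812 59.621198773384094 17.7667
(55426, array([0.51015799, 0.15403598]), (199.05340576171875, 170.04324340820312), 18.974245071411133, np.float64(0.09037419322786396))
0.09041690288547567
```

```bash
python3 - <<'E'
from h import *
c=[.5118,.1498]
for z in (.1222,.1214,.1206,.1198):
    move_linear([*c,z],.02); wait(.3); f=get_ft_force(); print(z,get_position(),f,get_moment())
    if f[2]>18: break
p,X=wrist("wend")
m=(np.hypot(X[...,0]-.5116,X[...,1]-.1492)<.07)&(X[...,2]<.104)&(X[...,2]>.08); print(np.median(X[m][:,2]),get_finger_force(),get_gripper_width(),get_clock())
T=toolT(); L=(X-T[:3,3])@T[:3,:3]
m=(abs(L[...,1])<.005)&(abs(L[...,0])<.02)&(L[...,2]<-.012)&(L[...,2]>-.03); print(np.percentile(L[m][:,2],[5,50]),np.percentile(L[m][:,0],[1,99]))
E
```

```text
0.1222 [0.51214958 0.14987715 0.12300592] [-0.73285634  3.93963795  9.92306199] [ 0.78617556 -0.10806484 -0.01942253]
0.1214 [0.51219407 0.14989836 0.12292559] [-1.34067922  4.16040413 16.60379626] [0.71653637 0.44647894 0.00249153]
0.1206 [0.51223851 0.14989765 0.12287244] [-4.12130975  3.09157632 20.68740802] [0.6268827  0.87240883 0.0187769 ]
0.09037333137369746 61.93421244621277 0.12984303029300398 19.5417
[-0.02044326 -0.01926414] [-0.01539331  0.01582413]
```

View pics/wend.png

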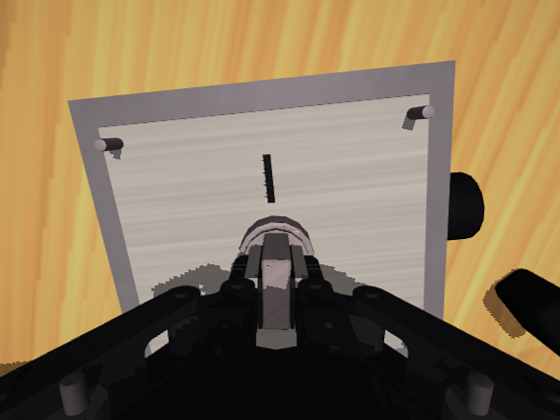

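The last picture shows the panel flush, with the pins standing tall at (108,145) and (420,113). The key is still gripped and in the slot at (277,270), in line with the mark at (268,178). The push is steady at about 20 N.

```bash
python3 -c "
from cell import *
print(close_job())"
```

```text
the job is handed in; nothing more can be done
None
```

I handed the job in with the key gripped in the aligned slot and the panel held flush against its frame at about 20 N, at about 20 s of the 45 s; the hand-in returned no verdict.

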